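# Clamp the project box in the drilling jig

## Robot

A 6-joint arm with a two-finger parallel gripper is mounted at the origin on a cart in front of the work surface, level with it; the furniture and walls round the work are solid. World frame = base frame: x ahead of the robot, y to its left, z up, the work surface at z = 0. Lengths are in m, angles in rad, forces in N, time in s.
With the tool pointing down it reaches from about 0.375 to 0.9 m from the base axis. Payload 3.1 kg.
Tool frame: the origin (TCP) lies at the very end of the fingers, on their centre line; the grasp point (between the pads) lies 19 mm behind it; z points along the fingers, y is the direction in which the jaws open and shut (so a half turn about z gives the same grasp; the last joint's range is limited). The gripper opens to 87 mm and grips with 3 to 60 N. Pads are 19 mm wide; open, the fingers measure 117 mm over their backs; the gripper's body (75 mm by 190 mm) begins 51 mm behind the grasp point.
Start: joints at [-1.504, 0.527, 1.433, -0, 1.181, -0.178], TCP at [0.152, -0.606, 0.223] pointing down, gripper open.
Joint ranges: [-3.08, 3.08], [-0.75, 2.2], [0.22, 2.44], [-1.43, 4.57], [0, 2.65], [-2.85, 2.85]. Speed limits (rad/s): [2.79, 2.79, 3.14, 3.14, 3.14, 3.14].

## Interface

Orientations are given as a unit quaternion [x, y, z, w].
In Python, from rig import robot gives the robot as it stands. The module is installed in compiled form; this text tells all that it offers.
- The arm moves only by the tool send_rows, never from a script. Its argument "deltas" is a list of rows, each an object of numbers: "tx", "ty", "tz": the shift along the tool's x, y, z in cm; "rx", "ry", "rz": the turn, a rotation vector about the tool's x, y, z in rad. A call has 1 to 5 rows; each row is the pose to reach, as a shift and turn from the pose commanded when the call began, along the tool's axes at that moment; what a row does not reach only later rows make up. A row lasts 1/12 s, in which the tool goes at most 41.7 mm and 7.16 degrees, less where a joint would pass 70% of its speed; a pose out of reach is approached as far as the arm can. A call with a gripper value outside its range is refused whole. "claw" is the finger opening in cm, from 0 to 8.7, set as the call begins (left out, the last holds). The fingers move at their own pace and stop on an object; "squeeze" is the grip in N (left out, the last holds). Time passes only in rows, so rows that repeat a pose let the fingers close. It gives the time, the measured TCP pose, the force and the opening at its end, in the units of the state.
- robot.get_obs(): the state, without advancing time (a new reading comes with each control period).
- robot.camera(name): name is "scene" or "top" or "wrist"; returns a dict with "color" (384x512x3 uint8, red, green, blue), "z_map" (384x512 float32, m along the optical axis (not along the pixel's ray), 0 where there is no reading), "intrinsics" (3x3 intrinsics, pixels), "R" (3x3) and "t" (3): a world point X has camera coordinates R X + t; the wrist camera has in their place "tool_from_camera" (4x4, takes a point from camera to tool coordinates, whose origin is the TCP and whose axes are the flange's). Camera axes: x right, y down, z forward; pixel columns grow to the right and rows downward; lengths in m; the calibration is good to about 2 mm. A picture is of the moment at which its call begins: read the wrist's pose just before it.
- robot.hand_in(): hands the job in, once; it reports no verdict.
Trained networks look in the newest picture that a camera, given by its name, has taken for a name from the list of things; names that differ only in an ending like _2 or _b are one class to them, and where a whole thing is asked for, a point or a joint stands for the part that bears it (a point fixed in the world has none). Each returns a list of dicts, best first, with "p" (0 to 1); they miss things now and then, are a little off and sometimes report something else, mostly with a low value. They report only what shows in the picture. A call takes as long as a camera call.
- robot.outline_of(label, camera): "pixels" (384x512 bool, what is visible of it) and "xy" ([column, row] in pixels, amid what is visible of it).
- robot.tip_of(label, camera): "xy" ([column, row] in pixels: a listed point, or the origin of a listed thing).
The state is a dict: "time": time; "q": joint angles; "joint_velocities": joint speeds; "joint_torque": joint torques, N m; "position": TCP position; "tool_rot": TCP orientation; "ft_force": force on the tool from outside, world axes, zero at the start; "moment": the same for the moment, N m; "grip_width": finger opening in m.
Only numpy, scipy, OpenCV 4.12 (cv2) and the standard library are available. Lean on these libraries where they do the work, as an engineer would, in place of code of your own. Each camera call takes 0.05 s, during which the arm holds its last target.

## Task

Get the aluminium project box ready for drilling: loosen the orange wing knob on the jig's blue sliding jaw, slide the jaw along until it pushes the box snug against the fixed blue stop, with no gap at either end, then turn the knob fully tight again so that the jaw is locked there. Leave the box lying flat on the jig, and do not disturb the bottle, the pot or the screwdriver beside it.

Things in the scene. Friction and masses are not known exactly. Their poses are not given: they have to be found in the camera images.
- jig: drilling jig screwed to the bench: black base plate 120 (x) x 320 (y) x 12 mm, origin at the centre of its underside, z up. Blue fixed stop (100 x 25 mm, top 48 mm above the bench) at its -y end, blue sliding jaw on its +y half. The bed is 12 mm above the bench, flanked by two low steel strips (inner edges x = +-40 mm, top 16 mm above the bench)
- stop_face (a point): middle of the fixed stop's face that looks to the jaw, 135 mm to -y of the jig's origin, 30 mm above the bench; axes as the jig's
- jaw_face (a point): middle of the sliding jaw's black-lined face that looks to the stop, 30 mm above the bench; axes as the jig's. The jaw block is 106 (x) x 60 (y) mm, its top 46.5 mm above the bench, and lies to +y of this face
- jaw_rear (a point): middle of the jaw's rear face (60 mm to +y of jaw_face), 32 mm above the bench: the place to push the jaw toward the stop
- jaw (a joint): travel of the sliding jaw, 0 (fully back, face 210 mm from the stop) to 0.10 m (face 110 mm from the stop), growing toward the stop. It slides with about 3 N when the knob is free and holds about 30 N when the knob is tight
- knob_grip (a point): on the upright axis of the orange wing knob, at mid height of its bar (70.5 mm above the bench), 31 mm to +y of jaw_face. The bar is 70 x 12 mm, 20 mm tall (60.5 to 80.5 mm above the bench), and lies along this point's x axis; the point turns with the knob
- clamp_knob (a joint): angle of the wing knob, 0 to 1.5 rad: 0 = fully tight, bar square across the jig (along the jig's x); grows counter-clockwise seen from above. Above 0.6 the jaw is free; at 1.5 the bar lies nearly along the jig. It takes about 0.2 N m to turn and stays where it is left
- project_box: loose die-cast aluminium project box, 66 (x) x 120 (y) x 34 mm, about 0.3 kg, lying on the jig's bed between stop and jaw, its long side along the jig; origin at the centre of its underside
- iodine: small brown dropper bottle, 33 mm across, 102 mm tall, standing on the bench beyond the jig; origin under its centre. To be left alone
- pot_grit: small white pot with a red lid, 66 mm across, 33 mm tall, on the bench beyond the jig; origin under its centre. To be left alone
- screwdriver_yellow: yellow-handled screwdriver, 170 mm long along its y, 27 mm high, lying on the bench on the robot's side of the jig; origin under its middle. To be left alone

How it is judged:
On the way, in this order (a step that is already met when the one before it is completed fails the run):
1. the wing knob is loosened (past 0.8 rad) (value of joint clamp_knob above 0.8 rad), for 0.2 s.
2. the jaw has pushed the box against the stop, less than 3 mm of play in all (y of jaw_face in the frame of stop_face below 0.123 m and y of project_box in the frame of stop_face between 0.055 and 0.065 m and x of project_box in the frame of jig between -0.02 and 0.02 m and z of project_box in the frame of jig below 0.016 m and angle between project_box's own z axis and vertical below 0.06 rad), for 0.2 s.
At the end, for the whole second after the job is handed in: The box lies flat on the jig between stop and jaw with less than 3 mm of play in all (jaw face less than 123 mm from the stop face), within 20 mm of the jig's middle line, at rest, and the wing knob is tight (below 0.2 rad) (all of step 2 and value of joint clamp_knob below 0.2 rad and linear speed of project_box below 0.01 m/s); the robot touches nothing.
It fails at once if the small brown dropper bottle is disturbed (moved more than 30 mm or tipped) (distance of iodine from where it was at the start of the episode above 0.03 m or angle between iodine's own z axis and vertical above 0.5 rad).
It fails at once if the small pot with the red lid is disturbed (moved more than 30 mm or tipped) (distance of pot_grit from where it was at the start of the episode above 0.03 m or angle between pot_grit's own z axis and vertical above 0.5 rad).
It fails at once if the yellow-handled screwdriver is disturbed (moved more than 30 mm or tipped) (distance of screwdriver_yellow from where it was at the start of the episode above 0.03 m).
It also fails if it takes over 67 s, if anything falls off the work surface, if the arm or the gripper's body presses on something with over 40 N, if the wrist force passes 120 N, or if a joint passes its speed limit or range.

## Working session

There is one attempt and no reset: what is moved stays moved. The work goes in short steps, Python scripts to look and compute and a tool call to move; the robot and the scene stay as the last step left them, time stands still between calls to the robot, and variables do not carry over. Pictures are saved under pics/ and viewed, and the job is handed in when it is done.

Besides the shell and the picture viewer there is one more tool, called after "Call:" by a JSON object that holds its "name" and its "arguments". send_rows: Moves the arm, as the interface text tells. Its arguments: {"type":"object","properties":{"deltas":{"type":"array","items":{"type":"object","properties":{"tx":{"type":"number"},"ty":{"type":"number"},"tz":{"type":"number"},"rx":{"type":"number"},"ry":{"type":"number"},"rz":{"type":"number"}}}},"claw":{"type":"number"},"squeeze":{"type":"number"}},"required":["deltas"]}

```bash
mkdir -p pics; cat > h.py <<'E'
import numpy as np, cv2
from rig import robot
def px2w(c,xy,z=None,depth=None):
    K=c["intrinsics"];R=np.array(c["R"]);t=np.array(c["t"])
    d=np.linalg.inv(K)@np.array([xy[0],xy[1],1.0])
    C=-R.T@t; D=R.T@d
    if z is not None: return C+D*(z-C[2])/D[2]
    if depth is None: depth=c["z_map"][int(round(xy[1])),int(round(xy[0]))]
    return C+D*depth
def save(c,n): cv2.imwrite("pics/"+n,cv2.cvtColor(c["color"],cv2.COLOR_RGB2BGR))
E
python3 - <<'E'
from h import *
np.set_printoptions(precision=4,suppress=True)
o=robot.get_obs(); print(o["time"],o["position"],o["tool_rot"],o["q"])
H=dict(jig=0,stop_face=.03,jaw_face=.03,jaw_rear=.032,knob_grip=.0705,project_box=.012,iodine=0,pot_grit=0,screwdriver_yellow=0)
for n in("scene","top"):
    c=robot.camera(n); save(c,n+"0.png")
    for l in H:
        for r in robot.tip_of(l,n)[:2]:
            print(n,l,round(r["p"],2),np.array(r["xy"]),px2w(c,r["xy"],z=H[l]))
E
```

```text
0.0 [ 0.1521 -0.6055  0.2216] [ 0.9925  0.1226  0.     -0.0011] [-1.5035  0.5285  1.4339 -0.      1.1814 -0.1785]
scene jig 0.61 [279.1 201.2] [ 0.5364  0.1351 -0.    ]
scene stop_face 0.96 [299.9 160.6] [ 0.5522 -0.0007  0.03  ]
scene jaw_face 0.74 [264.  211.7] [0.5381 0.2059 0.03  ]
scene jaw_rear 0.9 [258.2 234.3] [0.5125 0.2704 0.032 ]
scene knob_grip 0.85 [262.8 210.3] [0.5257 0.2306 0.0705]
scene project_box 0.92 [289.  185.3] [0.5381 0.0819 0.012 ]
scene iodine 0.62 [245.8 170.1] [0.6754 0.0886 0.    ]
scene pot_grit 0.58 [226.4 194.4] [0.6667 0.192  0.    ]
scene screwdriver_yellow 0.89 [312.1 226. ] [0.4268 0.1586 0.    ]
top jig 0.7 [279.  209.4] [0.5272 0.1416 0.    ]
top jig 0.29 [312.1 202.9] [0.5389 0.0772 0.    ]
top jaw_face 0.92 [246.5 209. ] [0.5269 0.2037 0.03  ]
top jaw_rear 0.88 [213.  211.9] [0.5222 0.2667 0.032 ]
top knob_grip 0.75 [230.8 210.8] [0.5214 0.2307 0.0705]
top project_box 0.62 [313.2 199.9] [0.5437 0.0761 0.012 ]
top project_box 0.31 [268.  256.5] [0.4371 0.1645 0.012 ]
top iodine 0.86 [308.2 130.2] [0.6826 0.0813 0.    ]
top pot_grit 0.91 [243.8 136.9] [0.6713 0.2083 0.    ]
top screwdriver_yellow 0.78 [269.1 257.9] [0.4341 0.1623 0.    ]
```

```bash
python3 - <<'E'
import cv2
for n in("scene","top"):
    i=cv2.imread(f"pics/{n}0.png"); cv2.imwrite(f"pics/{n}0b.png",cv2.resize(i[90:290,150:400],None,fx=3,fy=3,interpolation=cv2.INTER_CUBIC))
E
```

```text
(no output)
```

View pics/scene0b.png

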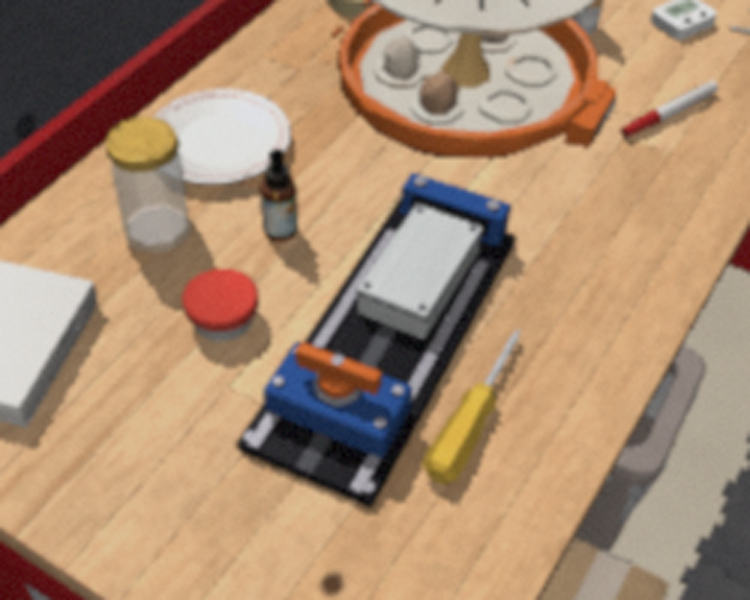

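View pics/top0b.png

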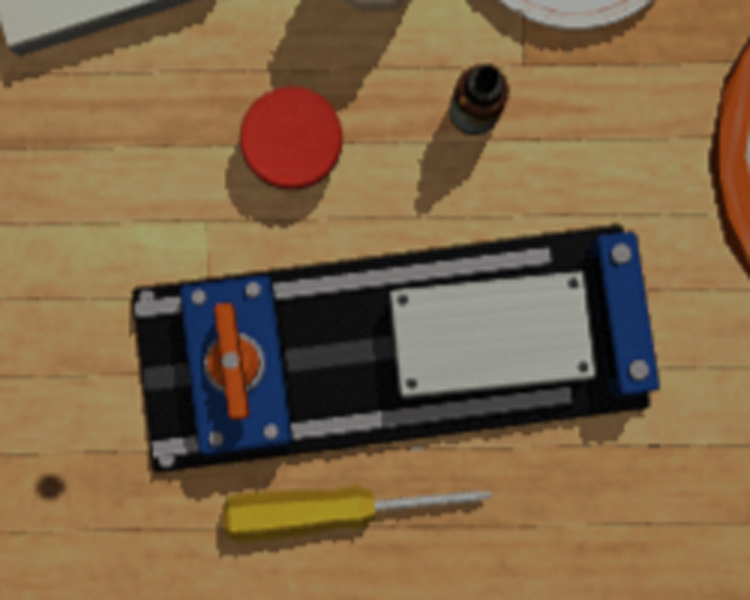

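```bash
python3 - <<'E'
from h import *
np.set_printoptions(precision=4,suppress=True)
c=robot.camera("top"); s=robot.camera("scene")
save(c,"top1.png")
cv2.imwrite("pics/both.png",cv2.cvtColor(cv2.resize(np.hstack([c["color"],s["color"]]),(800,300),interpolation=cv2.INTER_AREA),cv2.COLOR_RGB2BGR))
# heights in top view
K=c["intrinsics"];R=np.array(c["R"]);t=np.array(c["t"])
v,u=np.mgrid[0:384,0:512]; Z=c["z_map"]
P=(np.stack([(u-K[0][2])/K[0][0]*Z,(v-K[1][2])/K[1][1]*Z,Z],-1)-t)@R
P[Z==0]=np.nan
print("height map max over 10cm cells x from .1 to .9, y -.7...0.5")
for x in np.arange(.1,1,.1):
    print(round(x,1),[ (lambda a: round(float(np.nanmax(a)),2) if a.size else None)(P[...,2][(abs(P[...,0]-x)<.05)&(abs(P[...,1]-y)<.05)]) for y in np.arange(-.7,.6,.1)])
hsv=cv2.cvtColor(c["color"],cv2.COLOR_RGB2HSV)
def fit(m,z,name):
    m=m.astype(np.uint8); n,l,st,ce=cv2.connectedComponentsWithStats(m)
    for k in range(1,n):
        if st[k,4]<60: continue
        ys,xs=np.nonzero(l==k)
        W=np.array([px2w(c,(a,b),z=z)[:2] for a,b in zip(xs,ys)])
        r=cv2.minAreaRect((W*1000).astype(np.float32)); cv=np.cov(W.T); w,V=np.linalg.eigh(cv)
        print(name,ce[k],st[k,4],"rect",np.round(r[0],1),np.round(r[1],1),round(r[2],2),"axis ang",np.degrees(np.arctan2(V[1,1],V[0,1])))
roi=np.zeros((384,512),bool); roi[150:260,190:380]=1
h,sa,va=[hsv[...,i] for i in range(3)]
fit(roi&(h>100)&(h<125)&(sa>120)&(va>50)|(roi&(h<14)&(sa>150)&(P[...,2]>.03)),.0465,"blue")
fit(roi&(h<14)&(sa>170)&(va>90)&(P[...,2]>.07),.0805,"bar")
fit(roi&(sa<60)&(va>110)&(P[...,2]>.035),.046,"box")
for n in ["clamp_knob","project_box","jaw"]:
    for r in robot.outline_of(n,"top")[:1]:
        m=r["pixels"]; print(n,r["p"],m.sum(), np.nanmedian(P[...,2][m]))
        fit(m,{"clamp_knob":.0805,"project_box":.046,"jaw":.0465}[n],n)
E
```

```text
height map max over 10cm cells x from .1 to .9, y -.7...0.5
0.1 [-0.76, -0.71, -0.93, -0.92, -0.93, -0.84, -0.32, -0.32, -0.32, -0.67, -0.93, -0.93, -0.67]
0.2 [-0.84, -0.93, -0.93, -0.93, -0.93, -0.84, -0.84, -0.84, -0.84, -0.67, -0.68, -0.93, -0.67]
0.3 [None, None, None, None, 0.01, 0.01, 0.0, 0.25, 0.0, 0.01, 0.01, 0.01, 0.01]
0.4 [None, None, None, None, 0.02, 0.01, 0.01, 0.01, 0.02, 0.03, 0.01, 0.01, 0.0]
0.5 [None, None, None, -0.65, 0.05, 0.17, 0.17, 0.05, 0.05, 0.09, 0.06, 0.01, 0.01]
0.6 [None, None, None, None, None, 0.19, 0.17, 0.06, 0.05, 0.09, 0.05, 0.01, 0.01]
0.7 [None, None, None, None, None, 0.19, 0.17, 0.02, 0.1, 0.04, 0.03, 0.04, 0.0]
0.8 [None, None, None, None, 0.03, 0.17, 0.17, 0.02, 0.12, 0.12, 0.25, 0.18, 0.01]
0.9 [None, None, None, None, 0.07, 0.07, 0.07, 0.07, 0.07, 0.07, 0.18, 0.18, 0.08]
blue [358.7357 193.9293] 594 rect [551.4  -4.7] [98.9 23.4] 6.68 axis ang -173.10535108833054
blue [227.9055 210.9699] 1460 rect [523.  237.6] [104.4  56.7] 6.8 axis ang -173.2465684720345
bar [225.2  199.37] 100 rect [541.6 239.8] [29.4 11.5] 6.72 axis ang -171.9058416762998
bar [228.     219.8505] 107 rect [505.6 235.3] [31.9 11.8] 7.65 axis ang -173.33794928558444
box [313.6415 200.6516] 2184 rect [539.6  79. ] [ 64.7 118.1] 4.89 axis ang 94.96002943554097
clamp_knob 0.62 393 0.0789703710307014
clamp_knob [226.9135 209.9746] 393 rect [522.5 236.9] [28.5 67.9] 89.47 axis ang -172.30197103692237
project_box 0.57 2361 0.0459990089510771
project_box [313.0152 200.8623] 2361 rect [539.9  80.5] [ 68.2 122.5] 5.16 axis ang 95.39929484465722
jaw 0.83 1855 0.0472116762299578
jaw [228.4507 210.9666] 1855 rect [523.1 236.4] [107.3  61.4] 7.77 axis ang -171.96406405178723
```

View pics/both.png

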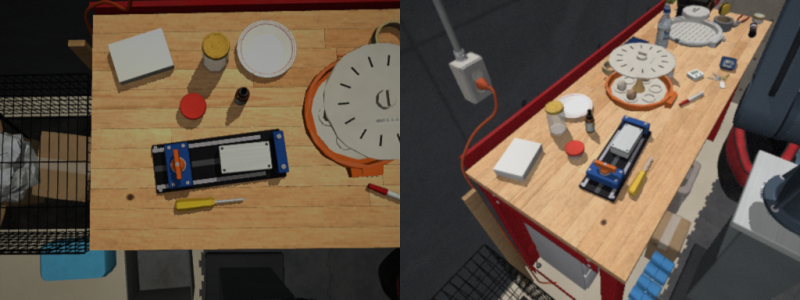

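Call:
{"name": "send_rows", "arguments": {"deltas": [{"tx": 2.8, "ty": -2.4, "tz": -0.5}, {"tx": 5.6, "ty": -4.8, "tz": -1.0}, {"tx": 8.4, "ty": -7.2, "tz": -1.5}, {"tx": 11.2, "ty": -9.6, "tz": -2.0}, {"tx": 14, "ty": -12, "tz": -2.5}], "claw": 5}}

```text
schema error: expected keys tx, ty, tz, rx, ry, rz
```

Call:
{"name": "send_rows", "arguments": {"deltas": [{"tx": 2.8, "ty": -2.4, "tz": -0.5}, {"tx": 5.6, "ty": -4.8, "tz": -1.0}, {"tx": 8.4, "ty": -7.2, "tz": -1.5}, {"tx": 11.2, "ty": -9.6, "tz": -2.0}, {"tx": 14, "ty": -12, "tz": -2.5}]}}

```text
schema error: expected keys tx, ty, tz, rx, ry, rz
```

Call:
{"name": "send_rows", "arguments": {"deltas": [{"tx": 1.9, "ty": -3.26}, {"tx": 3.8, "ty": -6.5}, {"tx": 5.7, "ty": -9.8}, {"tx": 7.6, "ty": -13}, {"tx": 9.5, "ty": -16.3}]}}

```text
schema error: expected keys tx, ty, tz, rx, ry, rz
```

Call:
{"name": "send_rows", "arguments": {"deltas": [{"tx": 1.9, "ty": -3.26}, {"tx": 3.8, "ty": -6.5}, {"tx": 5.7, "ty": -9.8}, {"tx": 7.6, "ty": -13}, {"tx": 9.5, "ty": -16.3}]}}

```text
schema error: expected keys tx, ty, tz, rx, ry, rz
```

Call:
{"name": "send_rows", "arguments": {"deltas": [{"tx": 1.9, "ty": -3.26}, {"tx": 3.8, "ty": -6.5}, {"tx": 5.7, "ty": -9.8}, {"tx": 7.6, "ty": -13, "rz": 0.06}, {"tx": 9.5, "ty": -16.3, "rz": 0.128}]}}

```text
schema error: expected keys tx, ty, tz, rx, ry, rz
```

All keys are required.

Call:
{"name": "send_rows", "arguments": {"deltas": [{"tx": 2.8, "ty": -2.4, "tz": -0.5, "rx": 0, "ry": 0, "rz": 0}, {"tx": 5.6, "ty": -4.8, "tz": -1.0, "rx": 0, "ry": 0, "rz": 0}, {"tx": 8.4, "ty": -7.2, "tz": -1.5, "rx": 0, "ry": 0, "rz": 0}, {"tx": 11.2, "ty": -9.6, "tz": -2.0, "rx": 0, "ry": 0, "rz": 0}, {"tx": 14, "ty": -12, "tz": -2.5, "rx": 0, "ry": 0, "rz": 0}], "claw": 5}}

```text
time: 1.67
position: [0.2593, -0.4543, 0.2478]
tool_rot: [0.993, 0.122, 0.0, -0.0]
ft_force: [1.4, 0.1, 0.2]
grip_width: 0.0617
```

Call:
{"name": "send_rows", "arguments": {"deltas": [{"tx": 2.8, "ty": -2.4, "tz": -0.5, "rx": 0, "ry": 0, "rz": 0}, {"tx": 5.6, "ty": -4.8, "tz": -1.0, "rx": 0, "ry": 0, "rz": 0}, {"tx": 8.4, "ty": -7.2, "tz": -1.5, "rx": 0, "ry": 0, "rz": 0}, {"tx": 11.2, "ty": -9.6, "tz": -2.0, "rx": 0, "ry": 0, "rz": 0}, {"tx": 14, "ty": -12, "tz": -2.5, "rx": 0, "ry": 0, "rz": 0}]}}

```text
time: 2.08
position: [0.366, -0.3037, 0.273]
tool_rot: [0.992, 0.122, 0.0, 0.0]
ft_force: [0.6, -0.9, 0.4]
grip_width: 0.0503
```

Call:
{"name": "send_rows", "arguments": {"deltas": [{"tx": 1.9, "ty": -3.26, "tz": 0, "rx": 0, "ry": 0, "rz": 0}, {"tx": 3.8, "ty": -6.5, "tz": 0, "rx": 0, "ry": 0, "rz": 0}, {"tx": 5.7, "ty": -9.8, "tz": 0, "rx": 0, "ry": 0, "rz": 0}, {"tx": 7.6, "ty": -13, "tz": 0, "rx": 0, "ry": 0, "rz": 0}, {"tx": 9.5, "ty": -16.3, "tz": 0, "rx": 0, "ry": 0, "rz": 0}]}}

```text
time: 2.5
position: [0.4181, -0.1224, 0.2729]
tool_rot: [0.992, 0.122, 0.0, 0.0]
ft_force: [1.2, -0.3, -0.6]
grip_width: 0.0503
```

Call:
{"name": "send_rows", "arguments": {"deltas": [{"tx": 1.9, "ty": -3.26, "tz": 0, "rx": 0, "ry": 0, "rz": 0}, {"tx": 3.8, "ty": -6.5, "tz": 0, "rx": 0, "ry": 0, "rz": 0}, {"tx": 5.7, "ty": -9.8, "tz": 0, "rx": 0, "ry": 0, "rz": 0}, {"tx": 7.6, "ty": -13, "tz": 0, "rx": 0, "ry": 0, "rz": 0}, {"tx": 9.5, "ty": -16.3, "tz": 0, "rx": 0, "ry": 0, "rz": 0}]}}

```text
time: 2.92
position: [0.4705, 0.059, 0.2729]
tool_rot: [0.992, 0.123, 0.0, 0.0]
ft_force: [1.1, -1.3, 0.3]
grip_width: 0.0499
```

Call:
{"name": "send_rows", "arguments": {"deltas": [{"tx": 1.9, "ty": -3.26, "tz": 0, "rx": 0, "ry": 0, "rz": 0.03}, {"tx": 3.8, "ty": -6.5, "tz": 0, "rx": 0, "ry": 0, "rz": 0.06}, {"tx": 5.7, "ty": -9.8, "tz": 2, "rx": 0, "ry": 0, "rz": 0.09}, {"tx": 7.6, "ty": -13, "tz": 4, "rx": 0, "ry": 0, "rz": 0.12}, {"tx": 9.5, "ty": -16.3, "tz": 6, "rx": 0, "ry": 0, "rz": 0.126}]}}

```text
time: 3.33
position: [0.5225, 0.2376, 0.2139]
tool_rot: [0.998, 0.059, 0.001, -0.0]
ft_force: [0.5, -0.9, -0.9]
grip_width: 0.05
```

```bash
cat >> h.py <<'E'
from scipy.spatial.transform import Rotation as Ro
def plan(target,yaw):
    o=robot.get_obs(); R=Ro.from_quat(o["tool_rot"])
    d=R.inv().apply(np.array(target)-o["position"])*100
    T=Ro.from_euler("z",yaw)*Ro.from_euler("x",np.pi)
    r=(R.inv()*T).as_rotvec()
    print("t",round(o["time"],2),"pos",o["position"],"F",o["ft_force"],"M",o["moment"],"w",o["grip_width"],"q6",o["q"][5]); print("delta cm",np.round(d,2),"rot",np.round(r,3))
E
python3 - <<'E'
from h import *
np.set_printoptions(precision=4,suppress=True)
plan([.523,.238,.12],.118)
c=robot.camera("wrist"); save(c,"w1.png")
o=robot.get_obs()
Rt=Ro.from_quat(o["tool_rot"]).as_matrix();T=c["tool_from_camera"];K=c["intrinsics"]
print(T)
hsv=cv2.cvtColor(c["color"],cv2.COLOR_RGB2HSV);Z=c["z_map"]
v,u=np.mgrid[0:384,0:512]
P=np.stack([(u-K[0][2])/K[0][0]*Z,(v-K[1][2])/K[1][1]*Z,Z],-1)
P=(P@T[:3,:3].T+T[:3,3])@Rt.T+o["position"]
m=(hsv[...,0]<14)&(hsv[...,1]>150)&(Z>0)&(P[...,2]>.074)&(P[...,2]<.09)
W=P[m][:,:2]; print(m.sum(), np.median(P[m][:,2]))
r=cv2.minAreaRect((W*1000).astype(np.float32)); print(r, W.mean(0)); w,V=np.linalg.eigh(np.cov(W.T));print(np.degrees(np.arctan2(V[1,1],V[0,1])))
E
```

```text
t 3.33 pos [0.5225 0.2376 0.2139] F [ 0.4871 -0.9232 -0.8993] M [0.0076 0.0293 0.0495] w 0.049997985983897306 q6 1.684142282525664
delta cm [ 0.03 -0.03  9.39] rot [-0.    -0.002  0.001]
[[ 0.0004 -0.9529 -0.3033  0.0828]
 [ 1.      0.0006 -0.0007  0.0005]
 [ 0.0008 -0.3033  0.9529 -0.163 ]
 [ 0.      0.      0.      1.    ]]
142 0.07681643898922097
((523.6281127929688, 242.92608642578125), (65.4820556640625, 10.781198501586914), 6.772675514221191) [0.5219 0.2427]
-173.40261467760484
```

View pics/w1.png

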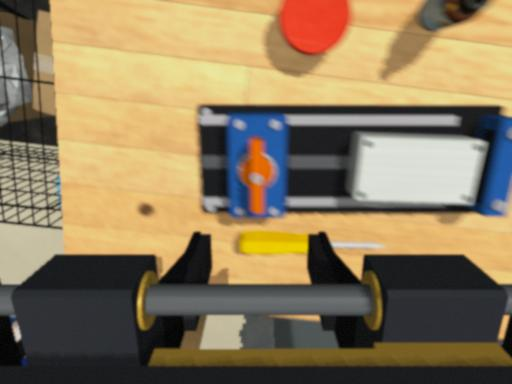

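```bash
python3 - <<'E'
from h import *
np.set_printoptions(precision=4,suppress=True)
plan([.523,.238,.12],.118)
o=robot.get_obs()
c=robot.camera("wrist"); save(c,"w1.png")
Rt=Ro.from_quat(o["tool_rot"]).as_matrix();T=c["tool_from_camera"];K=c["intrinsics"]
hsv=cv2.cvtColor(c["color"],cv2.COLOR_RGB2HSV);Z=c["z_map"]
v,u=np.mgrid[0:384,0:512]
P=np.stack([(u-K[0][2])/K[0][0]*Z,(v-K[1][2])/K[1][1]*Z,Z],-1)
P=(P@T[:3,:3].T+T[:3,3])@Rt.T+o["position"]
m=(hsv[...,0]<14)&(hsv[...,1]>150)&(Z>0)&(P[...,2]>.074)&(P[...,2]<.09)
W=P[m][:,:2]; print(m.sum(), np.median(P[m][:,2]))
r=cv2.minAreaRect((W*1000).astype(np.float32)); print(r, W.mean(0)); w,V=np.linalg.eigh(np.cov(W.T));print(np.degrees(np.arctan2(V[1,1],V[0,1])))
E
```

```text
t 3.38 pos [0.5223 0.2432 0.2095] F [ 1.7832  4.4684 -0.7586] M [ 0.1187 -0.0831  0.0603] w 0.04964687120312592 q6 1.6854272948512252
delta cm [0.03 0.56 8.94] rot [-0.005  0.002  0.004]
183 0.0802295145128393
((523.4743041992188, 236.19168090820312), (68.61328125, 11.553543090820312), 7.108994483947754) [0.5235 0.2366]
-172.2495557399586
```

Call:
{"name": "send_rows", "arguments": {"deltas": [{"tx": 0, "ty": 0, "tz": 3, "rx": 0, "ry": 0, "rz": 0}, {"tx": 0, "ty": 0, "tz": 6, "rx": 0, "ry": 0, "rz": 0}, {"tx": 0, "ty": 0, "tz": 9, "rx": 0, "ry": 0, "rz": 0}, {"tx": 0, "ty": 0, "tz": 9, "rx": 0, "ry": 0, "rz": 0}, {"tx": 0, "ty": 0, "tz": 9, "rx": 0, "ry": 0, "rz": 0}]}}

```text
time: 3.85
position: [0.521, 0.2347, 0.1234]
tool_rot: [0.998, 0.06, -0.002, 0.0]
ft_force: [-0.3, 0.2, 0.5]
grip_width: 0.0501
```

```bash
python3 - <<'E'
from h import *
np.set_printoptions(precision=4,suppress=True)
plan([.523,.2368,.062],.12)
E
```

```text
t 3.85 pos [0.521  0.2347 0.1234] F [-0.2766  0.1874  0.5224] M [ 0.0162 -0.0282  0.0216] w 0.05006221323431705 q6 1.6795274522500345
delta cm [ 0.25 -0.19  6.14] rot [ 0.001  0.004 -0.001]
```

Call:
{"name": "send_rows", "arguments": {"deltas": [{"tx": 0.2, "ty": -0.2, "tz": 2, "rx": 0, "ry": 0, "rz": 0}, {"tx": 0.2, "ty": -0.2, "tz": 4, "rx": 0, "ry": 0, "rz": 0}, {"tx": 0.2, "ty": -0.2, "tz": 6.1, "rx": 0, "ry": 0, "rz": 0}, {"tx": 0.2, "ty": -0.2, "tz": 6.1, "rx": 0, "ry": 0, "rz": 0}, {"tx": 0.2, "ty": -0.2, "tz": 6.1, "rx": 0, "ry": 0, "rz": 0}]}}

```text
time: 4.27
position: [0.5246, 0.2377, 0.0646]
tool_rot: [0.998, 0.06, 0.001, -0.0]
ft_force: [0.0, -0.6, 0.2]
grip_width: 0.0505
```

Call:
{"name": "send_rows", "arguments": {"deltas": [{"tx": 0, "ty": 0, "tz": 0, "rx": 0, "ry": 0, "rz": 0}, {"tx": 0, "ty": 0, "tz": 0, "rx": 0, "ry": 0, "rz": 0}, {"tx": 0, "ty": 0, "tz": 0, "rx": 0, "ry": 0, "rz": 0}, {"tx": 0, "ty": 0, "tz": 0, "rx": 0, "ry": 0, "rz": 0}, {"tx": 0, "ty": 0, "tz": 0, "rx": 0, "ry": 0, "rz": 0}], "claw": 0.5, "squeeze": 30}}

```text
time: 4.68
position: [0.5241, 0.238, 0.0639]
tool_rot: [0.998, 0.06, 0.001, -0.0]
ft_force: [-0.4, 0.6, -0.0]
grip_width: 0.0245
```

```bash
python3 - <<'E'
from h import *
np.set_printoptions(precision=4,suppress=True)
plan([.523,.2368,.062],.12)
E
```

```text
t 4.68 pos [0.5241 0.238  0.0639] F [-0.3941  0.5946 -0.0237] M [-0.0265 -0.0365 -0.002 ] w 0.024503743000570944 q6 1.6830235074729192
delta cm [-0.12  0.1   0.19] rot [-0.    -0.001 -0.   ]
```

Call:
{"name": "send_rows", "arguments": {"deltas": [{"tx": -0.1, "ty": 0.1, "tz": 0.1, "rx": 0, "ry": 0, "rz": 0}, {"tx": -0.1, "ty": 0.1, "tz": 0.1, "rx": 0, "ry": 0, "rz": 0}, {"tx": -0.1, "ty": 0.1, "tz": 0.1, "rx": 0, "ry": 0, "rz": 0}, {"tx": -0.1, "ty": 0.1, "tz": 0.1, "rx": 0, "ry": 0, "rz": 0}, {"tx": -0.1, "ty": 0.1, "tz": 0.1, "rx": 0, "ry": 0, "rz": 0}]}}

```text
time: 5.1
position: [0.5243, 0.237, 0.0644]
tool_rot: [0.998, 0.061, 0.002, -0.0]
ft_force: [-1.5, -1.1, 13.6]
grip_width: 0.0116
```

```bash
python3 - <<'E'
from h import *
np.set_printoptions(precision=4,suppress=True)
plan([.523,.2368,.062],.12)
E
```

```text
t 5.1 pos [0.5243 0.237  0.0644] F [-1.5433 -1.1367 13.6006] M [-0.1612  0.2916  0.1631] w 0.01158017050828239 q6 1.6807590394510885
delta cm [-0.13  0.01  0.24] rot [-0.    -0.004  0.001]
```

Call:
{"name": "send_rows", "arguments": {"deltas": [{"tx": 0, "ty": 0, "tz": -0.15, "rx": 0, "ry": 0, "rz": 0}, {"tx": 0, "ty": 0, "tz": -0.15, "rx": 0, "ry": 0, "rz": -0.08}, {"tx": 0, "ty": 0, "tz": -0.15, "rx": 0, "ry": 0, "rz": -0.16}, {"tx": 0, "ty": 0, "tz": -0.15, "rx": 0, "ry": 0, "rz": -0.24}, {"tx": 0, "ty": 0, "tz": -0.15, "rx": 0, "ry": 0, "rz": -0.32}]}}

```text
time: 5.52
position: [0.5241, 0.2372, 0.0645]
tool_rot: [0.976, 0.22, 0.002, -0.0]
ft_force: [0.6, 1.1, 5.6]
grip_width: 0.0118
```

```bash
python3 - <<'E'
from h import *
np.set_printoptions(precision=4,suppress=True)
plan([.523,.2368,.062],.12)
E
```

```text
t 5.52 pos [0.5241 0.2372 0.0645] F [0.5952 1.1086 5.6231] M [ 0.1433 -0.173  -0.0532] w 0.011763297397729897 q6 1.3579177944624692
delta cm [-0.12 -0.01  0.25] rot [-0.    -0.003  0.323]
```

Smooth. Continue turning.

Call:
{"name": "send_rows", "arguments": {"deltas": [{"tx": 0, "ty": 0, "tz": 0, "rx": 0, "ry": 0, "rz": -0.1}, {"tx": 0, "ty": 0, "tz": 0, "rx": 0, "ry": 0, "rz": -0.2}, {"tx": 0, "ty": 0, "tz": 0, "rx": 0, "ry": 0, "rz": -0.3}, {"tx": 0, "ty": 0, "tz": 0, "rx": 0, "ry": 0, "rz": -0.4}, {"tx": 0, "ty": 0, "tz": 0, "rx": 0, "ry": 0, "rz": -0.5}]}}

```text
time: 5.93
position: [0.524, 0.2375, 0.0644]
tool_rot: [0.891, 0.454, 0.002, -0.0]
ft_force: [0.0, 2.3, 4.7]
grip_width: 0.0119
```

Call:
{"name": "send_rows", "arguments": {"deltas": [{"tx": 0, "ty": 0, "tz": 0, "rx": 0, "ry": 0, "rz": -0.1}, {"tx": 0, "ty": 0, "tz": 0, "rx": 0, "ry": 0, "rz": -0.2}, {"tx": 0, "ty": 0, "tz": 0, "rx": 0, "ry": 0, "rz": -0.3}, {"tx": 0, "ty": 0, "tz": 0, "rx": 0, "ry": 0, "rz": -0.4}, {"tx": 0, "ty": 0, "tz": 0, "rx": 0, "ry": 0, "rz": -0.4}]}}

```text
time: 6.35
position: [0.5237, 0.2376, 0.0644]
tool_rot: [0.783, 0.622, 0.001, 0.0]
ft_force: [0.2, 3.0, 4.6]
grip_width: 0.0116
```

```bash
python3 - <<'E'
from h import *
np.set_printoptions(precision=4,suppress=True)
o=robot.get_obs();p=o["position"]
plan(p+np.array([.1175,-.993,0])*.07,1.34)
plan(p+np.array([.1175,-.993,0])*.083,1.34)
for n in("scene","top"):
    c=robot.camera(n); cv2.imwrite(f"pics/{n}2.png",cv2.resize(cv2.cvtColor(c["color"],cv2.COLOR_RGB2BGR)[90:290,150:400],None,fx=3,fy=3))
E
```

```text
t 6.35 pos [0.5237 0.2376 0.0644] F [0.2072 3.0438 4.6237] M [ 0.3888 -0.1099  0.1554] w 0.011561187762157194 q6 0.45818630243262615
delta cm [-6.58  2.37 -0.01] rot [ 0.002 -0.002  0.002]
t 6.35 pos [0.5237 0.2376 0.0644] F [0.2072 3.0438 4.6237] M [ 0.3888 -0.1099  0.1554] w 0.011561187762157194 q6 0.45818630243262615
delta cm [-7.81  2.82 -0.01] rot [ 0.002 -0.002  0.002]
```

View pics/scene2.png

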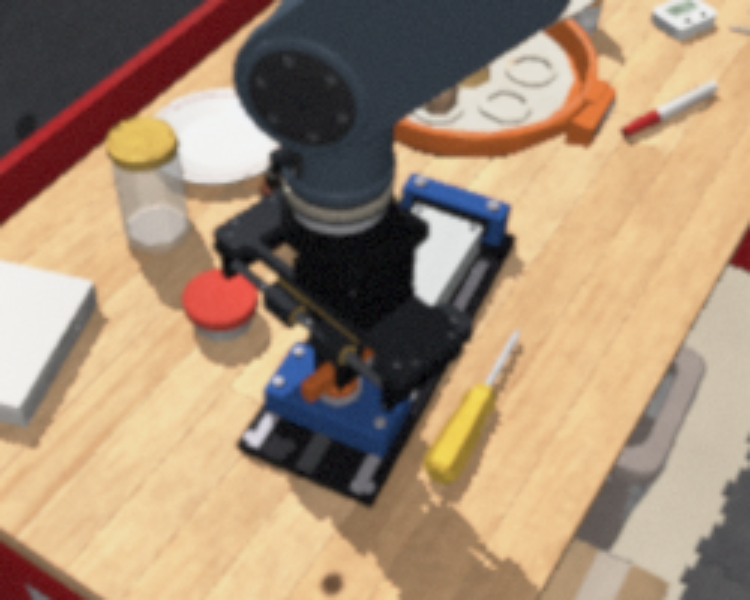

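Call:
{"name": "send_rows", "arguments": {"deltas": [{"tx": -0.66, "ty": 0.24, "tz": 0, "rx": 0, "ry": 0, "rz": 0}, {"tx": -1.32, "ty": 0.47, "tz": 0, "rx": 0, "ry": 0, "rz": 0}, {"tx": -1.97, "ty": 0.71, "tz": 0, "rx": 0, "ry": 0, "rz": 0}, {"tx": -2.63, "ty": 0.95, "tz": 0, "rx": 0, "ry": 0, "rz": 0}, {"tx": -3.29, "ty": 1.18, "tz": 0, "rx": 0, "ry": 0, "rz": 0}]}}

```text
time: 6.87
position: [0.5279, 0.2024, 0.0644]
tool_rot: [0.784, 0.621, 0.001, 0.0]
ft_force: [0.6, 2.6, 5.0]
grip_width: 0.0121
```

Call:
{"name": "send_rows", "arguments": {"deltas": [{"tx": -0.66, "ty": 0.24, "tz": 0, "rx": 0, "ry": 0, "rz": 0}, {"tx": -1.32, "ty": 0.47, "tz": 0, "rx": 0, "ry": 0, "rz": 0}, {"tx": -1.97, "ty": 0.71, "tz": 0, "rx": 0, "ry": 0, "rz": 0}, {"tx": -2.63, "ty": 0.95, "tz": 0, "rx": 0, "ry": 0, "rz": 0}, {"tx": -3.29, "ty": 1.18, "tz": 0, "rx": 0, "ry": 0, "rz": 0}]}}

```text
time: 7.28
position: [0.532, 0.1677, 0.0644]
tool_rot: [0.784, 0.621, 0.002, 0.0]
ft_force: [0.4, 5.9, 5.5]
grip_width: 0.0116
```

```bash
python3 - <<'E'
from h import *
np.set_printoptions(precision=4,suppress=True)
o=robot.get_obs();p=o["position"]
plan(p+np.array([.1175,-.993,0])*.01,1.34)
J=np.array([-.1175,.993]); print("travel",(np.array([.5237,.2376])-p[:2])@J, "lateral",(p[:2]-np.array([.5237,.2376]))@np.array([.993,.1175]))
E
```

```text
t 7.28 pos [0.532  0.1677 0.0644] F [0.4078 5.9458 5.5121] M [ 0.9265 -0.1649  0.184 ] w 0.01161857077659975 q6 0.33439098610406603
delta cm [-0.94  0.34 -0.  ] rot [ 0.003 -0.002 -0.001]
travel 0.07037370334887748 lateral -8.296970318921479e-06
```

Call:
{"name": "send_rows", "arguments": {"deltas": [{"tx": -0.28, "ty": 0.1, "tz": 0, "rx": 0, "ry": 0, "rz": 0}, {"tx": -0.56, "ty": 0.2, "tz": 0, "rx": 0, "ry": 0, "rz": 0}, {"tx": -0.84, "ty": 0.3, "tz": 0, "rx": 0, "ry": 0, "rz": 0}, {"tx": -0.94, "ty": 0.34, "tz": 0, "rx": 0, "ry": 0, "rz": 0}, {"tx": -0.94, "ty": 0.34, "tz": 0, "rx": 0, "ry": 0, "rz": 0}]}}

```text
time: 7.7
position: [0.5331, 0.1579, 0.0644]
tool_rot: [0.784, 0.621, 0.002, 0.0]
ft_force: [-0.8, 3.1, 5.6]
grip_width: 0.0116
```

Call:
{"name": "send_rows", "arguments": {"deltas": [{"tx": -0.07, "ty": 0.025, "tz": 0, "rx": 0, "ry": 0, "rz": 0}, {"tx": -0.14, "ty": 0.05, "tz": 0, "rx": 0, "ry": 0, "rz": 0}, {"tx": -0.14, "ty": 0.05, "tz": 0, "rx": 0, "ry": 0, "rz": 0}]}}

```text
time: 7.95
position: [0.5332, 0.1569, 0.0644]
tool_rot: [0.784, 0.621, 0.002, 0.0]
ft_force: [0.9, 4.5, 5.5]
grip_width: 0.0116
```

```bash
python3 - <<'E'
from h import *
np.set_printoptions(precision=4,suppress=True)
o=robot.get_obs();p=o["position"]
plan(p+np.array([.1175,-.993,0])*.01,1.34)
J=np.array([-.1175,.993]); print("travel",(np.array([.5237,.2376])-p[:2])@J, "lateral",(p[:2]-np.array([.5237,.2376]))@np.array([.993,.1175]))
E
```

```text
t 7.95 pos [0.5332 0.1569 0.0644] F [0.9182 4.4596 5.4907] M [ 0.8708 -0.1034  0.1185] w 0.011620389693302993 q6 0.3139144419843544
delta cm [-0.94  0.34 -0.  ] rot [ 0.002 -0.003 -0.001]
travel 0.0812133021511373 lateral -3.830715044677512e-05
```

Force not risen yet; nudge in ~1 mm steps.

Call:
{"name": "send_rows", "arguments": {"deltas": [{"tx": -0.09, "ty": 0.034, "tz": 0, "rx": 0, "ry": 0, "rz": 0}, {"tx": -0.09, "ty": 0.034, "tz": 0, "rx": 0, "ry": 0, "rz": 0}, {"tx": -0.09, "ty": 0.034, "tz": 0, "rx": 0, "ry": 0, "rz": 0}]}}

```text
time: 8.2
position: [0.5332, 0.1569, 0.0644]
tool_rot: [0.784, 0.62, 0.002, -0.0]
ft_force: [-0.0, 7.1, 5.8]
grip_width: 0.0116
```

Call:
{"name": "send_rows", "arguments": {"deltas": [{"tx": -0.09, "ty": 0.034, "tz": 0, "rx": 0, "ry": 0, "rz": 0}, {"tx": -0.09, "ty": 0.034, "tz": 0, "rx": 0, "ry": 0, "rz": 0}, {"tx": -0.09, "ty": 0.034, "tz": 0, "rx": 0, "ry": 0, "rz": 0}]}}

```text
time: 8.45
position: [0.5332, 0.1568, 0.0644]
tool_rot: [0.785, 0.62, 0.003, -0.001]
ft_force: [0.5, 10.1, 6.5]
grip_width: 0.0118
```

Call:
{"name": "send_rows", "arguments": {"deltas": [{"tx": 0, "ty": 0, "tz": 0, "rx": 0, "ry": 0, "rz": 0.1}, {"tx": 0, "ty": 0, "tz": 0, "rx": 0, "ry": 0, "rz": 0.2}, {"tx": 0, "ty": 0, "tz": 0, "rx": 0, "ry": 0, "rz": 0.3}, {"tx": 0, "ty": 0, "tz": 0, "rx": 0, "ry": 0, "rz": 0.4}, {"tx": 0, "ty": 0, "tz": 0, "rx": 0, "ry": 0, "rz": 0.5}]}}

```text
time: 8.87
position: [0.5335, 0.1566, 0.0644]
tool_rot: [0.914, 0.405, 0.003, -0.001]
ft_force: [-0.5, 10.6, 4.8]
grip_width: 0.0115
```

Call:
{"name": "send_rows", "arguments": {"deltas": [{"tx": 0, "ty": 0, "tz": 0, "rx": 0, "ry": 0, "rz": 0.1}, {"tx": 0, "ty": 0, "tz": 0, "rx": 0, "ry": 0, "rz": 0.2}, {"tx": 0, "ty": 0, "tz": 0, "rx": 0, "ry": 0, "rz": 0.3}, {"tx": 0, "ty": 0, "tz": 0, "rx": 0, "ry": 0, "rz": 0.4}, {"tx": 0, "ty": 0, "tz": 0, "rx": 0, "ry": 0, "rz": 0.4}]}}

```text
time: 9.28
position: [0.5336, 0.1564, 0.0645]
tool_rot: [0.976, 0.216, 0.002, -0.002]
ft_force: [0.5, 8.9, 5.1]
grip_width: 0.0116
```

```bash
python3 - <<'E'
from h import *
np.set_printoptions(precision=4,suppress=True)
plan([.5332,.1568,.0644],.12)
E
```

```text
t 9.28 pos [0.5336 0.1564 0.0645] F [0.5176 8.8833 5.0972] M [ 1.5624 -0.1446 -0.0777] w 0.011583008220438463 q6 1.214127234867308
delta cm [-0.02 -0.05  0.01] rot [-0.003 -0.005  0.315]
```

Call:
{"name": "send_rows", "arguments": {"deltas": [{"tx": 0, "ty": 0, "tz": 0, "rx": 0, "ry": 0, "rz": 0.1}, {"tx": 0, "ty": 0, "tz": 0, "rx": 0, "ry": 0, "rz": 0.2}, {"tx": 0, "ty": 0, "tz": 0, "rx": 0, "ry": 0, "rz": 0.28}, {"tx": 0, "ty": 0, "tz": 0, "rx": 0, "ry": 0, "rz": 0.33}, {"tx": 0, "ty": 0, "tz": 0, "rx": 0, "ry": 0, "rz": 0.33}]}}

```text
time: 9.7
position: [0.5337, 0.1562, 0.0645]
tool_rot: [0.999, 0.054, 0.002, -0.002]
ft_force: [0.9, 9.0, 5.0]
grip_width: 0.0116
```

```bash
python3 - <<'E'
from h import *
np.set_printoptions(precision=4,suppress=True)
plan([.5332,.1568,.0644],.12)
E
```

```text
t 9.7 pos [0.5337 0.1562 0.0645] F [0.8662 8.9716 5.0464] M [ 1.4742 -0.0756  0.1626] w 0.011623530123299284 q6 1.5418858926158479
delta cm [-0.04 -0.06  0.01] rot [-0.003 -0.004 -0.013]
```

Call:
{"name": "send_rows", "arguments": {"deltas": [{"tx": 0, "ty": 0, "tz": 0, "rx": 0, "ry": 0, "rz": 0.05}, {"tx": 0, "ty": 0, "tz": 0, "rx": 0, "ry": 0, "rz": 0.05}, {"tx": 0, "ty": 0, "tz": 0, "rx": 0, "ry": 0, "rz": 0.05}]}}

```text
time: 9.95
position: [0.5337, 0.1562, 0.0646]
tool_rot: [1.0, 0.031, 0.002, -0.001]
ft_force: [1.2, 9.6, 6.4]
grip_width: 0.0122
```

```bash
python3 - <<'E'
from h import *
np.set_printoptions(precision=4,suppress=True)
plan([.5332,.1568,.0644],.12)
E
```

```text
t 9.95 pos [0.5337 0.1562 0.0646] F [1.1606 9.6289 6.3658] M [ 1.5791 -0.1361  0.7764] w 0.012171900057966707 q6 1.5886079619932478
delta cm [-0.04 -0.07  0.02] rot [-0.003 -0.004 -0.059]
```

Call:
{"name": "send_rows", "arguments": {"deltas": [{"tx": 0, "ty": -0.1, "tz": 0, "rx": 0, "ry": 0, "rz": -0.04}, {"tx": 0, "ty": -0.2, "tz": 0, "rx": 0, "ry": 0, "rz": -0.04}, {"tx": 0, "ty": -0.2, "tz": 0, "rx": 0, "ry": 0, "rz": -0.04}]}}

```text
time: 10.2
position: [0.5337, 0.1564, 0.0645]
tool_rot: [0.999, 0.051, 0.002, -0.0]
ft_force: [0.3, 2.5, 6.4]
grip_width: 0.0116
```

Call:
{"name": "send_rows", "arguments": {"deltas": [{"tx": 0, "ty": 0, "tz": 0, "rx": 0, "ry": 0, "rz": 0}, {"tx": 0, "ty": 0, "tz": 0, "rx": 0, "ry": 0, "rz": 0}, {"tx": 0, "ty": 0, "tz": 0, "rx": 0, "ry": 0, "rz": 0}, {"tx": 0, "ty": 0, "tz": 0, "rx": 0, "ry": 0, "rz": 0}, {"tx": 0, "ty": 0, "tz": 0, "rx": 0, "ry": 0, "rz": 0}], "claw": 5}}

```text
time: 10.62
position: [0.5315, 0.1558, 0.0631]
tool_rot: [0.999, 0.05, -0.001, -0.0]
ft_force: [-0.1, -0.1, 0.6]
grip_width: 0.0368
```

Call:
{"name": "send_rows", "arguments": {"deltas": [{"tx": 0, "ty": 0, "tz": -2, "rx": 0, "ry": 0, "rz": 0}, {"tx": 0, "ty": 0, "tz": -5, "rx": 0, "ry": 0, "rz": 0}, {"tx": 0, "ty": 0, "tz": -8, "rx": 0, "ry": 0, "rz": 0}, {"tx": 0, "ty": 0, "tz": -11, "rx": 0, "ry": 0, "rz": 0}, {"tx": 0, "ty": 0, "tz": -14, "rx": 0, "ry": 0, "rz": 0}]}}

```text
time: 11.03
position: [0.5312, 0.1559, 0.2042]
tool_rot: [0.999, 0.05, -0.001, -0.0]
ft_force: [0.5, -0.1, 0.0]
grip_width: 0.0498
```

Call:
{"name": "send_rows", "arguments": {"deltas": [{"tx": 0, "ty": -4, "tz": -2, "rx": 0, "ry": 0, "rz": 0}, {"tx": 0, "ty": -7, "tz": -4, "rx": 0, "ry": 0, "rz": 0}, {"tx": 0, "ty": -11, "tz": -4, "rx": 0, "ry": 0, "rz": 0}, {"tx": 0, "ty": -15, "tz": -4, "rx": 0, "ry": 0, "rz": 0}, {"tx": 0, "ty": -19, "tz": -4, "rx": 0, "ry": 0, "rz": 0}]}}

```text
time: 11.45
position: [0.5125, 0.3465, 0.2437]
tool_rot: [0.999, 0.05, -0.0, -0.0]
ft_force: [0.5, -1.0, -0.6]
grip_width: 0.0502
```

```bash
python3 - <<'E'
from h import *
np.set_printoptions(precision=4,suppress=True)
o=robot.get_obs();print(o["time"],o["position"],o["ft_force"])
c=robot.camera("top"); 
for n,k in(("scene",robot.camera("scene")),("top",c)): cv2.imwrite(f"pics/{n}3.png",cv2.resize(cv2.cvtColor(k["color"],cv2.COLOR_RGB2BGR)[90:290,150:400],None,fx=3,fy=3))
for l,h in dict(jaw_face=.03,stop_face=.03,knob_grip=.0705,iodine=0,pot_grit=0,screwdriver_yellow=0).items():
    for r in robot.tip_of(l,"top")[:1]: print(l,round(r["p"],2),px2w(c,r["xy"],z=h))
K=c["intrinsics"];R=np.array(c["R"]);t=np.array(c["t"]);v,u=np.mgrid[0:384,0:512]; Z=c["z_map"]
P=(np.stack([(u-K[0][2])/K[0][0]*Z,(v-K[1][2])/K[1][1]*Z,Z],-1)-t)@R
hsv=cv2.cvtColor(c["color"],cv2.COLOR_RGB2HSV)
h,sa,va=[hsv[...,i] for i in range(3)]
roi=np.zeros((384,512),bool); roi[150:260,190:380]=1
def fit(m,z,name):
    n,l,st,ce=cv2.connectedComponentsWithStats(m.astype(np.uint8))
    for k in range(1,n):
        if st[k,4]<60: continue
        ys,xs=np.nonzero(l==k); W=np.array([px2w(c,(a,b),z=z)[:2] for a,b in zip(xs,ys)])
        r=cv2.minAreaRect((W*1000).astype(np.float32)); print(name,st[k,4],np.round(r[0],1),np.round(r[1],1),round(r[2],2))
fit(roi&(h>100)&(h<125)&(sa>120)&(va>50)|(roi&(h<14)&(sa>150)&(P[...,2]>.03)),.0465,"blue")
fit(roi&(h<14)&(sa>170)&(va>90)&(P[...,2]>.07),.0805,"bar")
m=roi&(sa<60)&(va>110)&(P[...,2]>.035); fit(m,.046,"box"); print("box z",np.percentile(P[...,2][m],[5,50,95]))
E
```

```text
11.45 [0.5125 0.3465 0.2437] [ 0.4619 -0.9701 -0.5968]
jaw_face 0.77 [0.539  0.1264 0.03  ]
stop_face 0.72 [0.5527 0.0015 0.03  ]
knob_grip 0.74 [0.5342 0.1509 0.0705]
iodine 0.54 [0.688  0.0835 0.    ]
pot_grit 0.91 [0.6675 0.2078 0.    ]
screwdriver_yellow 0.59 [0.4354 0.159  0.    ]
blue 587 [551.4  -4.7] [99.4 23.6] 6.56
blue 1480 [532.4 157.4] [104.9  56.7] 6.67
bar 98 [550.9 159.1] [30.2 11.3] 4.27
bar 109 [513.8 155.5] [31.6 11.4] 5.34
box 2234 [542.8  67.1] [ 65.2 118.7] 6.68
box z [0.0435 0.0461 0.0502]
```

View pics/top3.png

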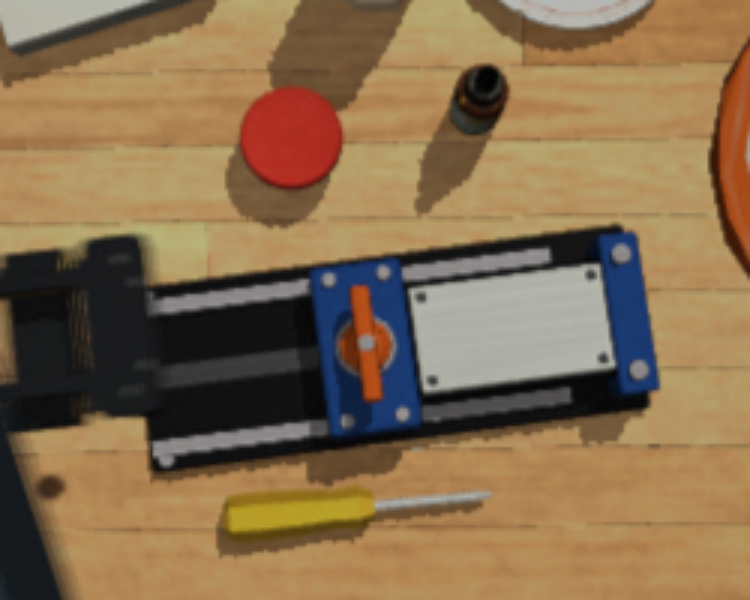

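View pics/scene3.png

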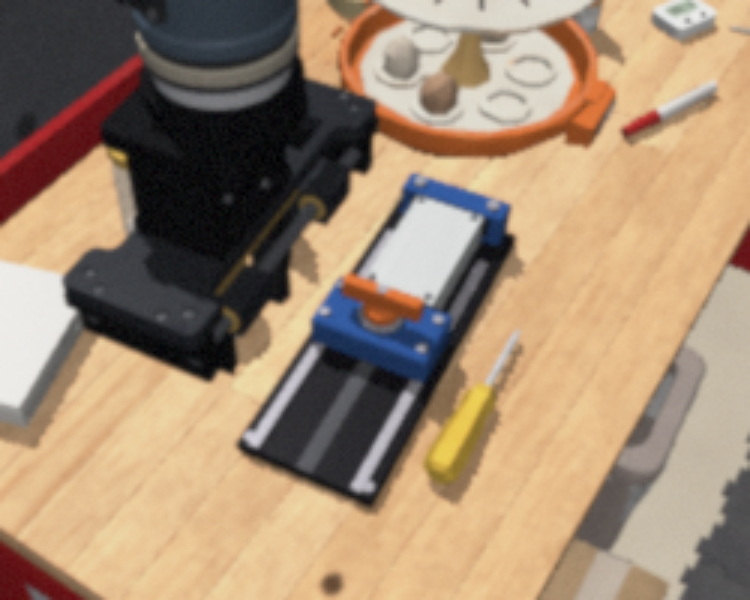

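Call:
{"name": "send_rows", "arguments": {"deltas": [{"tx": 0, "ty": 0, "tz": 0, "rx": 0, "ry": 0, "rz": 0}, {"tx": 0, "ty": 0, "tz": 0, "rx": 0, "ry": 0, "rz": 0}, {"tx": 0, "ty": 0, "tz": 0, "rx": 0, "ry": 0, "rz": 0}]}}

```text
time: 12.1
position: [0.5136, 0.3442, 0.2437]
tool_rot: [0.999, 0.049, 0.0, 0.0]
ft_force: [-0.3, 0.5, -0.1]
grip_width: 0.05
```

```bash
python3 -c "
from h import *
print(robot.hand_in())"
```

```text
the job is handed in; nothing more can be done
None
```

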